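# Scoop the weld bosses onto the scale

### The job

Take the flat scoop by its handle, push it along the table against the stop bar so that all three steel bosses ride onto its pan, and lift them clear of the table. Then set the loaded scoop gently down, level and in the middle of the scale's plate, all three bosses still in the pan, and let go. Keep the fingers off the bosses themselves and leave the tube and plate offcuts at the ends of the stop bar where they are.

Things in the scene. Friction and masses are not known exactly. Their poses are not given: they have to be found in the camera images.
- scoop: flat sheet-metal scoop, 0.38 kg (varies). Origin: centre of the pan's underside; +x to the open front lip, z up. Pan x -65 to +65 mm, 156 wide in y (150 inside), 2 thick, ground to 0.8 at the lip. Side walls 22 high, from the back to x = +45; back wall 40 high. Wooden handle bar 110 long in x, 20 wide in y, level above the pan at z 78 to 104, on a 34 wide strap at the back (x -67); free below
- scoop_grip (a point): point in the middle of the scoop's handle bar to grip from above with the fingers closing along the scoop's y (20 mm wide): x = +10, y = 0, z = 91 mm in the scoop's frame; near the centre of mass of the loaded scoop; axes as the scoop's
- scoop_lip (a point): middle of the scoop's straight front lip, at the underside: x = +65, y = 0, z = 0 in the scoop's frame; axes as the scoop's
- boss_a: loose turned steel boss, 0.1 kg (varies): round flange 37 mm across, 11 high, with a 22 mm hub, 24 high in all; lower edge bevelled (20 mm across at the table, full width 3.2 mm up), so a thin lip slides under. Stands in front of the stop, the middle one of three. Origin: centre of its underside, z up
- boss_b: a boss just like boss_a, 42 to 48 mm beside it along the stop (towards the stop's +y), its origin likewise
- boss_c: a boss just like boss_a, 42 to 48 mm beside it along the stop (towards the stop's -y), its origin likewise. The bosses stand 28 to 80 mm in front of the stop's face (centre to face)
- stop: fixed stop bar: dark steel angle bolted to the table, 360 mm long in its y, upright leg 45 high, smooth. Origin: at table height in the middle of the flat upright face that looks to the bosses; the face is the plane x = 0, +x points from the bosses into the bar (away from the robot), z up
- scale: fixed rigid bench scale beside the work area: grey housing with a square steel plate of 200 x 200 mm on top, plate top 45 mm above the table. Origin: centre of its underside, z up; low display console on its -x side (to x = -147 mm, 24 high). Scale and scoop change sides from start to start
- scale_plate (a point): centre of the top of the scale's plate, 45 mm above the table; axes as the scale's
- tube_off: bystander: loose offcut of dark square tube, 32 x 32 mm, 50 mm high, standing before one end of the stop, 165 mm from its middle (+y). Origin: centre of its underside
- plate_off: bystander: loose dark steel plate offcut, 70 x 35 x 8 mm, lying before the other end of the stop, 165 mm from its middle (-y). Origin: centre of its underside
Things that resemble listed ones, but are neither listed nor needed, are in the scene too. Leave any red or turquoise look-alike of the boss_a alone.

How it is judged:
By the outcome, as a careful person would: the job done as asked, in the order asked, and still so for the second after the job is handed in, with the robot touching nothing.
It also fails if it takes over 61 s, if anything falls off the work surface, if the arm or the gripper's body presses on something with over 40 N, if the wrist force passes 120 N, or if a joint passes its speed limit or range.

### The arm

A 7-joint arm with a two-finger parallel gripper is mounted at the origin on the work surface. World frame = base frame: x ahead of the robot, y to its left, z up, the work surface at z = 0. Lengths are in m, angles in rad, forces in N, time in s.
With the tool pointing down it reaches from about 0.425 to 0.875 m from the base axis. Payload 4.7 kg.
Tool frame: the origin (TCP) lies midway between the tips of the shut fingers; the grasp point (between the pads) lies 19 mm behind it (grip_point_offset is the distance from the TCP to the grasp point, in m); z points along the fingers, y is the line along which they close (so a half turn about z gives the same grasp; the last joint's range is limited). The gripper opens to 85 mm and grips with 20 to 120 N. Pads are 22 mm wide; open, the fingers measure 114 mm over their backs; the gripper's body (76 mm by 85 mm) begins 54 mm behind the grasp point. The pads swing forward as they close: fully open they stand 13 mm farther back than shut.
Start: joints at [1.269, 0.321, -0.07, 1.45, 0.023, 1.371, -0.057], TCP at [0.202, -0.618, 0.231] pointing down, gripper open.
Joint ranges: [-2.86, 2.86], [-0.3, 2.09], [-1.38, 1.24], [0.06, 2.45], [-1.56, 4.7], [0.09, 2.05], [-2.69, 2.69]. Speed limits (rad/s): [2.57, 2.57, 3.14, 3.14, 3.14, 3.14, 3.14].

### API

Orientations are given as a unit quaternion [w, x, y, z].
In Python, from rig import * gives the robot as it stands.
- The arm moves only by the tool apply_moves, never from a script. Its argument "commands" is a list that holds one entry, the list of rows, each a list of 7 numbers: the opening, from 0 (shut) to 1 (fully open), then the shift along the world's x, y, z normalised to -1 to 1, where 1 is 800 mm, then the turn, a rotation vector about the world's x, y, z normalised to -1 to 1, where 1 is pi rad. A call has 1 to 10 rows; each row is the pose to reach, as a shift and turn from the pose commanded when the call began, turning the shorter way round; what a row does not reach only later rows make up. A row lasts 1/8 s, in which the tool goes at most 62.5 mm and 10.7 degrees, less where a joint would pass 70% of its speed; a pose out of reach is approached as far as the arm can. A call with a number of a shift or a turn outside -1 to 1 is refused whole. A call with a gripper value outside its range is refused whole. The fingers move at their own pace and stop on an object; "newtons" is the grip in N (left out, the last holds). Time passes only in rows, so rows that repeat a pose let the fingers close. It gives the time, the measured TCP pose, the force, the opening and the grip force at its end, in the units of the state.
- read_state(): the state, without advancing time (a new reading comes with each control period).
- camera(name): name is "side" or "top"; returns a dict with "image" (480x640x3 uint8, blue, green, red), "mtx" (3x3 intrinsics, pixels), "k1" (the pictures are not rectified: a ray, as slopes to the right and down, at radius r is drawn at 1 + k1 r^2 times it, then the intrinsics apply), "rvec" (rotation vector, rad) and "tvec" (3), from world to camera coordinates, as OpenCV has them. Camera axes: x right, y down, z forward; pixel columns grow to the right and rows downward; lengths in m; the calibration is good to about 2 mm. A picture is of the moment at which its call begins. There is no depth.
- close_job(): hands the job in; it is judged then, once.
The state is a dict: "time_s": time; "joint_positions": joint angles; "joint_vel": joint speeds; "joint_efforts": joint torques, N m; "ee_pos": TCP position; "ee_rot": TCP orientation; "ft_force": force on the tool from outside, world axes, zero at the start; "wrist_torque": the same for the moment, N m; "gripper_width": finger opening in m; "finger_force": force on a finger pad.
Only numpy, scipy, OpenCV 4.12 (cv2) and the standard library are available. Lean on these libraries where they do the work, as an engineer would, in place of code of your own. Each camera call takes 0.05 s, during which the arm holds its last target. There are 200 camera calls.

## Working session

There is one attempt and no reset: what is moved stays moved. The work goes in short steps, Python scripts to look and compute and a tool call to move; the robot and the scene stay as the last step left them, time stands still between calls to the robot, and variables do not carry over. Pictures are saved under pics/ and viewed, at most 13 in all, crops included, and the job is handed in when it is done.

Besides the shell and the picture viewer there is one more tool, called after "Request:" as a command line: name --argument value ..., lists and objects as JSON in quotes. apply_moves: Moves the arm, as the interface text tells. Its arguments: {"type":"object","properties":{"commands":{"type":"array"},"newtons":{"type":"number"}},"required":["commands"]}

```bash
mkdir -p pics; ls; cat > h.py <<'E'
from rig import *
import numpy as np, cv2
def snap(n,f):
    c=camera(n); cv2.imwrite('pics/'+f+'.png',c['image']); np.savez(''+f+'.npz',**{k:np.array(v) for k,v in c.items()}); return c
def load(f): return dict(np.load(''+f+'.npz'))
def ray(c,u,v):
    K=np.array(c['mtx']); d=np.array([(u-K[0,2])/K[0,0],(v-K[1,2])/K[1,1]]); s=d.copy()
    for _ in range(30): s=d/(1+float(c['k1'])*(s@s))
    R=cv2.Rodrigues(np.array(c['rvec'],float))[0]; t=np.array(c['tvec'],float).ravel()
    return -R.T@t, R.T@np.array([s[0],s[1],1])
def at(c,u,v,z=0):
    o,d=ray(c,u,v); return o+d*(z-o[2])/d[2]
def proj(c,P):
    R=cv2.Rodrigues(np.array(c['rvec'],float))[0]; p=R@np.array(P)+np.array(c['tvec'],float).ravel()
    s=p[:2]/p[2]; s=s*(1+float(c['k1'])*(s@s)); K=np.array(c['mtx']); return np.array([K[0,0]*s[0]+K[0,2],K[1,1]*s[1]+K[1,2]])
E
python3 - <<'E'
from h import *
for n in('side','top'):
    c=snap(n,n+'0'); print(n,c['mtx'],c['k1'],ray(c,320,240))
print(read_state())
E
```

```text
pics
side [[559.36655109   0.         316.00869467]
 [  0.         559.36655109 241.66627201]
 [  0.           0.           1.        ]] -0.1792830217719029 (array([0.05889962, 0.59120758, 0.6734553 ]), array([ 0.56902811, -0.58590322, -0.57704785]))
top [[475.96776028   0.         317.46812844]
 [  0.         475.96776028 239.02409642]
 [  0.           0.           1.        ]] -0.05930381731133016 (array([0.43143696, 0.02010956, 1.03076487]), array([ 0.20104167, -0.01053821, -0.97954259]))
{'time_s': 0.1, 'joint_positions': array([ 1.26911009,  0.32177422, -0.07011299,  1.4515652 ,  0.0226056 ,
        1.37078842, -0.05691297]), 'joint_vel': array([-0.00190182, -0.00252146, -0.00038759, -0.00392464, -0.00038473,
       -0.0008867 , -0.00175444]), 'joint_efforts': array([-4.70626183e-04, -4.94877076e+01, -3.84044107e-01, -3.15212631e+01,
        1.30786205e-02,  7.43427052e-03,  8.96659174e-06]), 'ee_pos': array([ 0.20168589, -0.61740941,  0.23031051]), 'ee_rot': array([-8.54802732e-04,  9.87556991e-01,  1.57259104e-01, -1.81448003e-04]), 'ft_force': array([ 0.70246505, -0.35578504, -0.76532521]), 'wrist_torque': array([0.0353824 , 0.04967305, 0.00852846]), 'finger_force': 0.0, 'gripper_width': 0.08538566749857292}
```

View pics/top0.png

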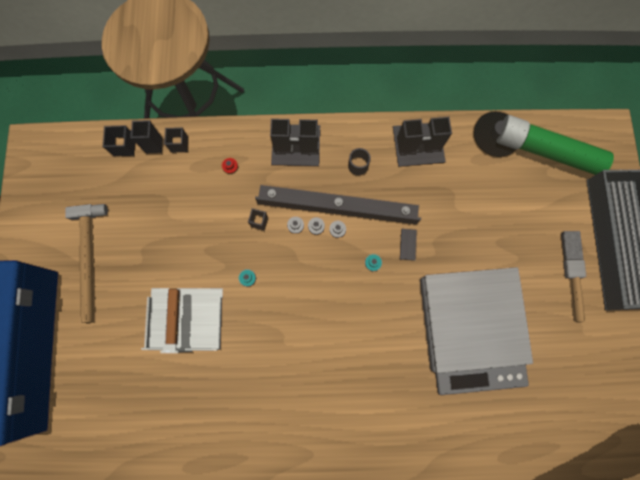

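View pics/side0.png

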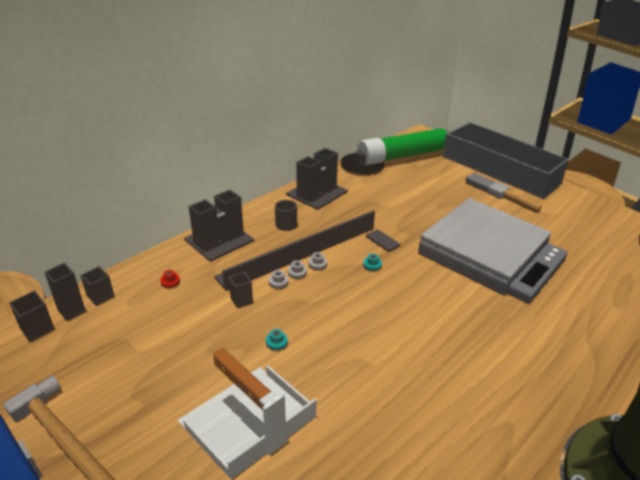

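Top view: the scoop is at (185,320), the stop runs (259,190)–(418,215), and the scale is at (476,320). There are six boss-like parts:
- Grey ones at (295,225), (316,226) and (338,229). These stand in a row before the stop and fit the description.
- Turquoise ones at (247,278) and (374,263), and a red one at (230,166). These are the look-alikes to leave alone.

I'll enlarge to confirm.

```bash
python3 - <<'E'
import cv2,numpy as np
im=cv2.imread('pics/top0.png')
def crop(x,y,w,h,s): 
    o=cv2.resize(im[y:y+h,x:x+w],None,fx=s,fy=s,interpolation=cv2.INTER_CUBIC)
    for i in range(0,w,10): cv2.line(o,(i*s,0),(i*s,6 if (x+i)%50 else 16),(0,255,255),1)
    for i in range(0,h,10): cv2.line(o,(0,i*s),(6 if (y+i)%50 else 16,i*s),(0,255,255),1)
    return o
cv2.imwrite('pics/c1.png',crop(240,180,190,110,4))
a=crop(140,280,90,80,4); b=crop(415,260,100,80,4); 
cv2.imwrite('pics/c2.png',crop(140,280,90,80,7)); 
cv2.imwrite('pics/c3.png',crop(410,260,130,140,4))
E
```

```text
(no output)
```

View pics/c1.png

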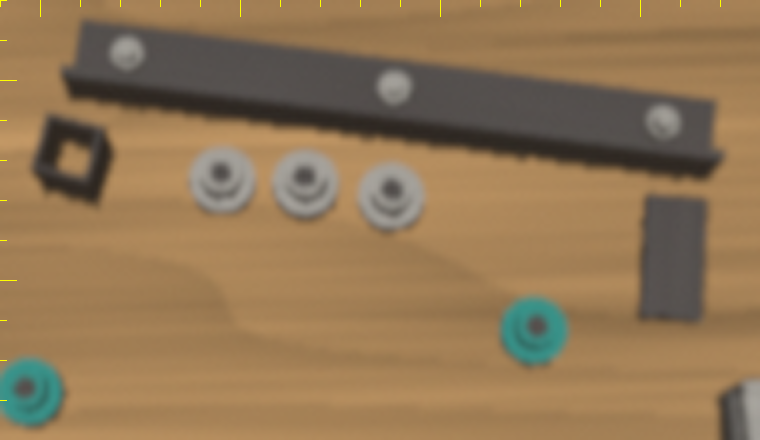

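View pics/c2.png

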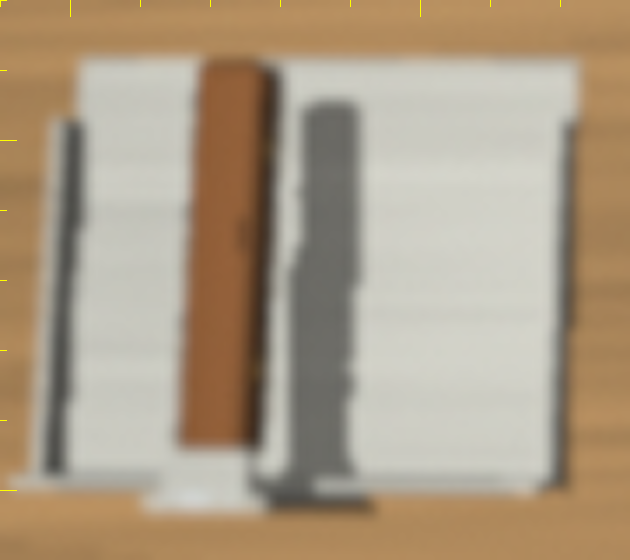

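View pics/c3.png

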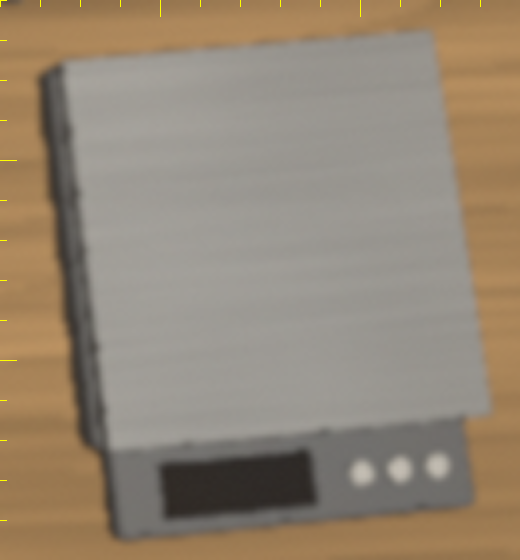

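The crops confirm that three plain grey bosses stand in a row before the stop, at crop 1 (222,180), (305,184) and (391,196). The turquoise ones stand apart. Next I'll compute poses.

```bash
python3 - <<'E'
from h import *
np.set_printoptions(precision=4,suppress=True)
c=load('top0')
f1=lambda u,v,z:at(c,240+u/4,180+v/4,z)
f2=lambda u,v,z:at(c,140+u/7,280+v/7,z)
f3=lambda u,v,z:at(c,410+u/4,260+v/4,z)
a,b=f1(70,97,0),f1(708,178,0);p,q=f1(62,68,.045),f1(722,155,.045)
print('stop bot',a,b,(a+b)/2,np.linalg.norm(a-b)); print('top',p,q,(p+q)/2,np.linalg.norm(p-q))
for x,y in((a,b),(p,q)): 
    d=x-y; print('yaw',np.degrees(np.arctan2(-d[0],d[1])))
for h,fl in(((221,173),(222,181)),((305,177),(305,185)),((392,189),(391,197))): print('boss',f1(*h,.022),f1(*fl,.009))
print('tube',f1(75,150,.05),'plate',f1(673,258,.008),'turq',f1(534,331,.009),f1(30,392,.009))
l,r=f2(80,60,.001),f2(580,60,.001);print('lip',l,r,(l+r)/2,np.linalg.norm(l-r))
d=l-r;print('yaw',np.degrees(np.arctan2(-d[0],d[1])))
F=(f2(202,63,.104)+f2(263,63,.104))/2;B=(f2(180,447,.104)+f2(244,447,.104))/2
print('handle',F,B,(F+B)/2,np.linalg.norm(F-B),np.degrees(np.arctan2(F[1]-B[1],F[0]-B[0])))
P=[f3(62,62,.045),f3(432,30,.045),f3(490,412,.045),f3(105,450,.045)]
for i in range(4):
    e=P[(i+1)%4]-P[i];print('scale',P[i],np.linalg.norm(e),np.degrees(np.arctan2(e[1],e[0])))
print(sum(P)/4)
s=load('side0');print('side check grip',proj(s,(F+B)/2),'scale',[proj(s,x) for x in P])
E
```

```text
stop bot [0.7286 0.1473 0.    ] [ 0.6728 -0.2084  0.    ] [ 0.7007 -0.0305  0.    ] 0.36004433107550365
top [0.732  0.1461 0.045 ] [ 0.6747 -0.2068  0.045 ] [ 0.7033 -0.0303  0.045 ] 0.3575293904690257
yaw -8.92730866128339
yaw -9.229477300843236
boss [0.6771 0.0622 0.022 ] [0.6757 0.0623 0.009 ]
boss [0.6737 0.0165 0.022 ] [0.6723 0.0166 0.009 ]
boss [ 0.6658 -0.0307  0.022 ] [ 0.6643 -0.0306  0.009 ]
tube [0.6849 0.1385 0.05  ] plate [ 0.6263 -0.1842  0.008 ] turq [ 0.5877 -0.1057  0.009 ] [0.5614 0.1678 0.009 ]
lip [0.5441 0.3792 0.001 ] [0.5406 0.2225 0.001 ] [0.5424 0.3009 0.001 ] 0.15671399807915395
yaw -1.2687969122963774
handle [0.5311 0.3    0.104 ] [0.4257 0.3025 0.104 ] [0.4784 0.3013 0.104 ] 0.10537418029888951 -1.3503934814647844
scale [ 0.5524 -0.2088  0.045 ] 0.1985533678278135 -86.72804113152526
scale [ 0.5638 -0.4071  0.045 ] 0.1973144366955774 -177.1392421252672
scale [ 0.3667 -0.4169  0.045 ] 0.1997894930233263 93.27658520324522
scale [ 0.3553 -0.2174  0.045 ] 0.19734331014308965 2.501907479015773
[ 0.4595 -0.3126  0.045 ]
side check grip [243.3645 370.4704] scale [array([421.8629, 233.8656]), array([469.8633, 196.9622]), array([551.3878, 231.2905]), array([510.3398, 276.1626])]
```

Request:
apply_moves --commands '[[[1,0.3725,0.396,0.025,0,0,-0.108],[1,0.3725,0.396,0.025,0,0,-0.108],[1,0.3725,0.396,0.025,0,0,-0.108],[1,0.3725,0.396,0.025,0,0,-0.108],[1,0.3725,0.396,0.025,0,0,-0.108],[1,0.3725,0.396,0.025,0,0,-0.108],[1,0.3725,0.396,0.025,0,0,-0.108],[1,0.3725,0.396,0.025,0,0,-0.108],[1,0.435,0.77,0.025,0,0,-0.108],[1,0.435,0.77,0.025,0,0,-0.108]]]'

```text
time_s: 1.35
ee_pos: [0.5199, -0.1777, 0.2507]
ee_rot: [-0.0, 1.0, -0.013, -0.0]
ft_force: [1.6, 0.6, -0.1]
gripper_width: 0.0853
finger_force: 0.0
```

Request:
apply_moves --commands '[[[1,0.02,0.3,0,0,0,0],[1,0.02,0.3,0,0,0,0],[1,0.02,0.3,0,0,0,0],[1,0.02,0.3,0,0,0,0],[1,-0.042,0.6,-0.063,0,0,0],[1,-0.042,0.6,-0.063,0,0,0],[1,-0.042,0.6,-0.063,0,0,0],[1,-0.042,0.6,-0.063,0,0,0],[1,-0.042,0.6,-0.063,0,0,0],[1,-0.042,0.6,-0.063,0,0,0]]]'

```text
time_s: 2.6
ee_pos: [0.4873, 0.3009, 0.2004]
ee_rot: [0.001, 1.0, -0.012, -0.0]
ft_force: [0.5, -1.3, 0.0]
gripper_width: 0.0855
finger_force: 0.0
```

Request:
apply_moves --commands '[[[1,0,0,-0.06,0,0,0],[1,0,0,-0.11,0,0,0],[1,0,0,-0.14,0,0,0],[1,0,0,-0.16,0,0,0],[1,0,0,-0.16,0,0,0]]]'

```text
time_s: 3.22
ee_pos: [0.4872, 0.3004, 0.0722]
ee_rot: [0.001, 1.0, -0.013, -0.001]
ft_force: [-0.2, -0.4, -0.2]
gripper_width: 0.0861
finger_force: 0.0
```

```bash
python3 - <<'E'
from h import *
t=snap('top','t1')['image'];s=snap('side','s1')['image']
a=cv2.resize(t[260:380,120:250],(390,360));b=cv2.resize(s[320:480,170:340],(383,360))
cv2.imwrite('pics/v1.png',np.hstack([a,b])); print(read_state()['ee_pos'],read_state()['ft_force'])
E
```

```text
[0.48788569 0.30198922 0.07394585] [0.61325009 0.14488558 0.11293738]
```

View pics/v1.png

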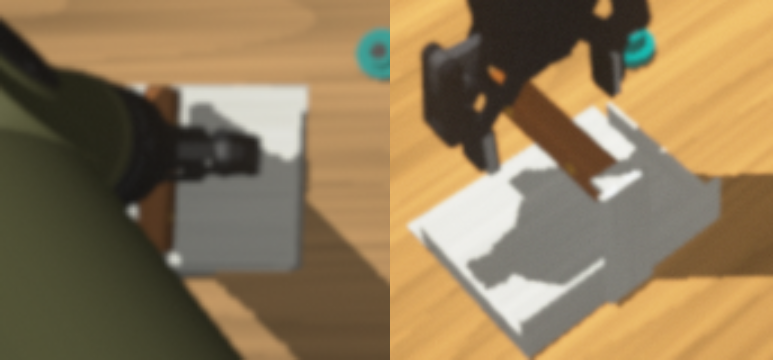

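The fingers straddle the handle bar (left: the bar at (160,150); right: fingers at (485,150) and (605,75)). Closing.

Request:
apply_moves --commands '[[[0,0,0,0,0,0,0],[0,0,0,0,0,0,0],[0,0,0,0,0,0,0],[0,0,0,0,0,0,0],[0,0,0,0,0,0,0],[0,0,0,0,0,0,0]]]' --newtons 90

```text
time_s: 4.08
ee_pos: [0.4873, 0.3026, 0.0735]
ee_rot: [-0.0, 1.0, -0.012, 0.0]
ft_force: [1.2, -0.3, 3.6]
gripper_width: 0.0186
finger_force: 88.9
```

Request:
apply_moves --commands '[[[0,0,0,0.03,0,0,0],[0,0,0,0.0875,0,0,0],[0,0.02,-0.07,0.0875,0,0,0],[0,0.04,-0.14,0.0875,0,0,-0.02],[0,0.055,-0.21,0.0875,0,0,-0.042],[0,0.07,-0.27,0.0875,0,0,-0.042],[0,0.08,-0.31,0.0875,0,0,-0.042],[0,0.085,-0.333,0.0875,0,0,-0.042],[0,0.085,-0.333,0.0875,0,0,-0.042],[0,0.085,-0.333,0.0875,0,0,-0.042]]]'

```text
time_s: 5.32
ee_pos: [0.5543, 0.0382, 0.1427]
ee_rot: [-0.001, 0.997, -0.076, -0.0]
ft_force: [-0.1, 0.2, -4.7]
gripper_width: 0.0188
finger_force: 88.7
```

```bash
python3 - <<'E'
from h import *
t=snap('top','t2')['image'];s=snap('side','s2')['image']
a=cv2.resize(t[170:370,220:430],(420,400));b=cv2.resize(s[200:400,180:370],(380,400))
cv2.imwrite('pics/v2.png',np.hstack([a,b])); r=read_state();print(r['ee_pos'],r['ee_rot'],r['ft_force'])
E
```

```text
[0.55444982 0.03813096 0.14293545] [-3.71174621e-04  9.97107158e-01 -7.60075771e-02 -1.59380372e-04] [ 0.05604903  0.17190208 -3.19905166]
```

View pics/v2.png

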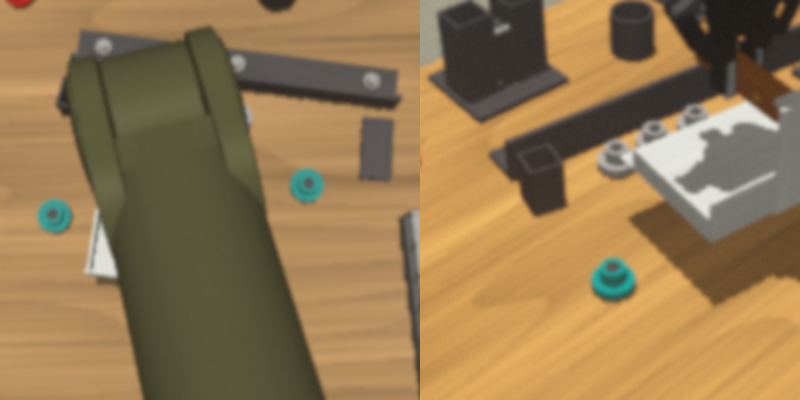

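The scoop is held level above the start of the push, with all three bosses ahead of it at right-hand (615,158), (652,135), (692,118). Lowering to the table.

Request:
apply_moves --commands '[[[0,0,-0.002,-0.04,0,0,-0.0015],[0,0,-0.004,-0.07,0,0,-0.0015],[0,0,-0.004,-0.082,0,0,-0.0015],[0,0,-0.004,-0.0875,0,0,-0.0015],[0,0,-0.004,-0.0885,0,0,-0.0015],[0,0,-0.004,-0.0885,0,0,-0.0015]]]'

```text
time_s: 6.18
ee_pos: [0.5558, 0.0333, 0.0735]
ee_rot: [-0.0, 0.997, -0.08, 0.001]
ft_force: [-0.4, 2.0, 2.2]
gripper_width: 0.0188
finger_force: 89.5
```

Request:
apply_moves --commands '[[[0,0.01,-0.0016,0,0,0,0],[0,0.02,-0.0032,0,0,0,0],[0,0.03,-0.0047,0,0,0,0],[0,0.04,-0.0063,0,0,0,0],[0,0.05,-0.0079,0,0,0,0],[0,0.059,-0.0095,0,0,0,0],[0,0.067,-0.0107,0,0,0,0],[0,0.075,-0.012,0,0,0,0],[0,0.083,-0.0132,0,0,0,0],[0,0.09,-0.0143,0,0,0,0]]]'

```text
time_s: 7.42
ee_pos: [0.6277, 0.0213, 0.0735]
ee_rot: [0.0, 0.997, -0.08, 0.0]
ft_force: [-4.5, 1.7, 8.7]
gripper_width: 0.0187
finger_force: 90.4
```

```bash
python3 - <<'E'
from h import *
t=snap('top','t3')['image'];s=snap('side','s3')['image']
a=cv2.resize(t[170:270,240:440],(400,200));b=cv2.resize(s[200:320,210:380],(765,540))
cv2.imwrite('pics/v3.png',b); r=read_state();print(r['ee_pos'],r['ee_rot'],r['ft_force'])
E
```

```text
[0.62851792 0.02109773 0.07348977] [-1.00291623e-04  9.96779225e-01 -8.01879320e-02  1.03038237e-03] [-2.21886204  0.85173789  6.28917299]
```

View pics/v3.png

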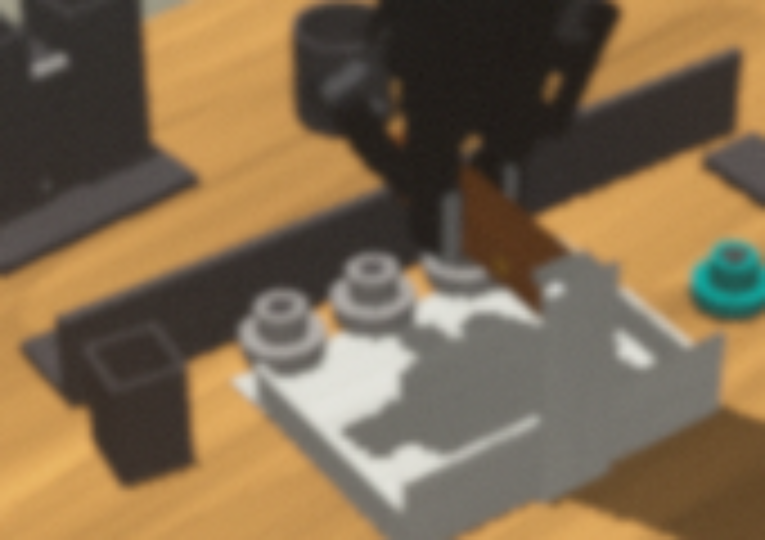

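The bosses are against the stop, and the lip has entered under them (left boss (282,335), pan's left lip corner (237,382)). I'll check the lateral margin.

```bash
python3 - <<'E'
from h import *
s=load('s3')
o=np.array([.702,-.030]);p=np.radians(-9);X=np.array([np.cos(p),np.sin(p)]);Y=np.array([-X[1],X[0]])
for n,u,v,z in(('corner',236,382,.001),('b flange',282,338,.011),('b hub',281,300,.025),('a flange',372,299,.011),('a hub',372,265,.025),('wall front top',258,372,.024),('back corner top',400,497,.024)):
    q=at(s,210+u/4.5,200+v/4.5,z)[:2]-o; print(n,(q@X).round(4),(q@Y).round(4))
E
```

```text
corner -0.0265 0.1167
b flange -0.0235 0.0917
b hub -0.0168 0.0874
a flange -0.023 0.046
a hub -0.0185 0.0427
wall front top -0.0503 0.1197
back corner top -0.1446 0.1148
```

Request:
apply_moves --commands '[[[0,0.005,-0.0003,0,0,0,0],[0,0.01,-0.0008,0,0,0,0],[0,0.015,-0.0012,0,0,0,0],[0,0.019,-0.0018,0,0,0,0],[0,0.023,-0.0023,0,0,0,0],[0,0.026,-0.0027,0,0,0,0],[0,0.028,-0.003,0,0,0,0],[0,0.028,-0.003,0,0,0,0]]]'

```text
time_s: 8.52
ee_pos: [0.6496, 0.0191, 0.0735]
ee_rot: [-0.0, 0.997, -0.08, -0.0]
ft_force: [-5.5, 1.3, 9.0]
gripper_width: 0.0184
finger_force: 90.5
```

```bash
python3 - <<'E'
from h import *
s=snap('side','s4')['image']
b=cv2.resize(s[200:320,210:380],(765,540))
cv2.imwrite('pics/v4.png',b); r=read_state();print(r['ee_pos'],r['ee_rot'],r['ft_force'])
E
```

```text
[0.64964891 0.01909441 0.07351278] [-2.37458954e-05  9.96793549e-01 -8.00163685e-02 -1.01149806e-05] [-5.05379318  1.06741953  8.85004985]
```

View pics/v4.png

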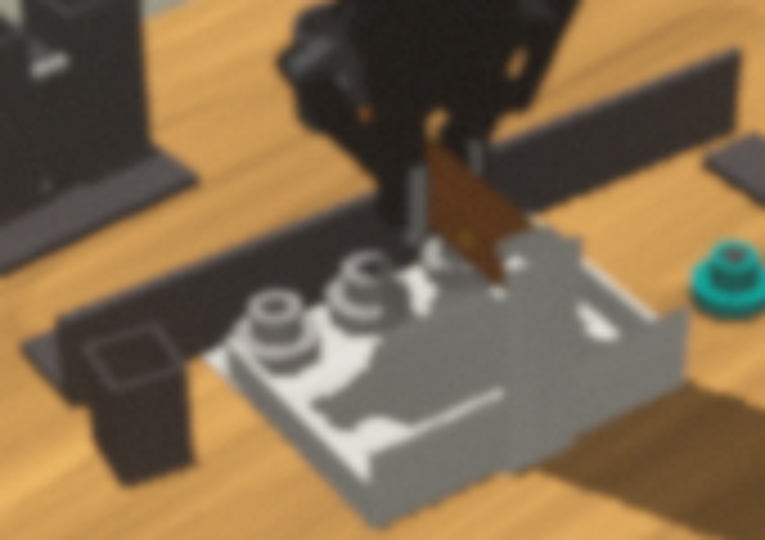

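The bosses now ride on the pan, and the lip is about 3–4 mm short of the stop. I'll push gently into contact.

Request:
apply_moves --commands '[[[0,0.002,-0.0003,0,0,0,0],[0,0.0035,-0.0005,0,0,0,0],[0,0.0045,-0.0007,0,0,0,0],[0,0.0045,-0.0007,0,0,0,0]]]'

```text
time_s: 9.07
ee_pos: [0.6513, 0.0188, 0.0737]
ee_rot: [0.0, 0.997, -0.08, -0.002]
ft_force: [-11.5, -0.1, 12.2]
gripper_width: 0.0187
finger_force: 91.2
```

Light contact at 11 N. Now lift slowly, backing off slightly with a small nose-up tilt.

Request:
apply_moves --commands '[[[0,-0.0025,0.0004,0.001,0,0,0],[0,-0.004,0.0006,0.006,-0.0009,-0.0055,0],[0,-0.0065,0.001,0.012,-0.0018,-0.011,0],[0,-0.009,0.0014,0.018,-0.0026,-0.0165,0],[0,-0.0115,0.0018,0.025,-0.0035,-0.022,0],[0,-0.014,0.0022,0.035,-0.0035,-0.022,0],[0,-0.018,0.0028,0.048,-0.0035,-0.022,0],[0,-0.022,0.0035,0.062,-0.0035,-0.022,0],[0,-0.025,0.004,0.07,-0.0035,-0.022,0],[0,-0.025,0.004,0.07,-0.0035,-0.022,0]]]'

```text
time_s: 10.32
ee_pos: [0.6332, 0.0215, 0.129]
ee_rot: [0.003, 0.996, -0.08, 0.036]
ft_force: [0.6, 0.1, -7.2]
gripper_width: 0.0184
finger_force: 88.3
```

```bash
python3 - <<'E'
from h import *
s=snap('side','s5')['image']
b=cv2.resize(s[160:320,200:390],(712,600))
cv2.imwrite('pics/v5.png',b); r=read_state();print(r['ee_pos'],r['ee_rot'],r['ft_force'],r['wrist_torque'])
E
```

```text
[0.63297875 0.02140417 0.12840706] [ 0.00278354  0.99617835 -0.07991917  0.03512646] [-0.66438456  0.44642886 -7.85517891] [0.07023487 0.24020294 0.02023042]
```

View pics/v5.png

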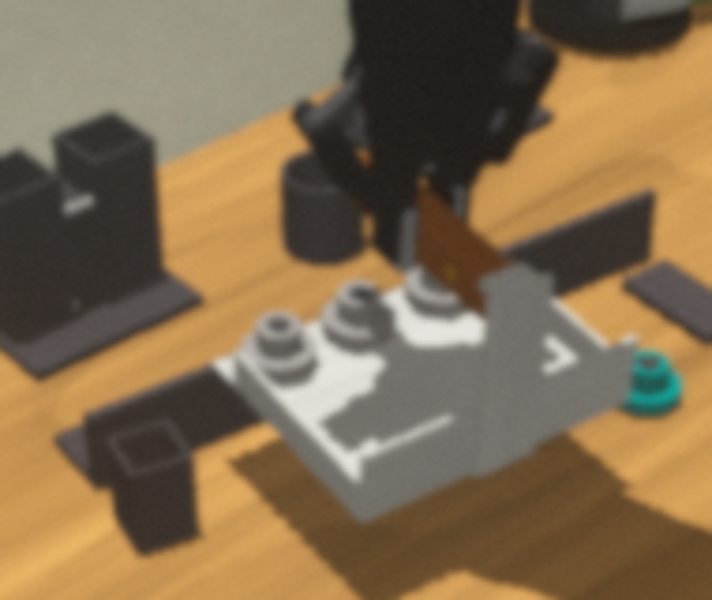

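All three bosses sit in the lifted pan, at (280,350), (355,318) and (433,292), and the force matches the loaded weight. Carrying to the scale.

Request:
apply_moves --commands '[[[0,0,0,0.015,0,0,0],[0,-0.0028,-0.0056,0.035,0,0,0.004],[0,-0.0083,-0.0169,0.05,0,0,0.008],[0,-0.0165,-0.0337,0.055,0,0,0.014],[0,-0.0276,-0.0562,0.055,0,0,0.02],[0,-0.0408,-0.0832,0.055,0,0,0.026],[0,-0.054,-0.1102,0.055,0,0,0.032],[0,-0.065,-0.1325,0.055,0,0,0.036],[0,-0.0725,-0.148,0.055,0,0,0.038],[0,-0.076,-0.155,0.055,0,0,0.04]]]'

```text
time_s: 11.62
ee_pos: [0.5718, -0.1039, 0.1727]
ee_rot: [0.001, 0.999, -0.018, 0.035]
ft_force: [-0.2, 0.4, -6.9]
gripper_width: 0.0187
finger_force: 88.5
```

Request:
apply_moves --commands '[[[0,-0.004,-0.008,0,0,0,0.002],[0,-0.012,-0.024,0,0,0,0.005],[0,-0.024,-0.048,0,0,0,0.009],[0,-0.04,-0.08,0,0,0,0.014],[0,-0.059,-0.12,0,0,0,0.018],[0,-0.079,-0.16,0,0,0,0.022],[0,-0.098,-0.2,0,0,0,0.025],[0,-0.114,-0.232,0,0,0,0.028],[0,-0.123,-0.251,0,0,0,0.028],[0,-0.128,-0.26,0,0,0,0.028]]]'

```text
time_s: 12.88
ee_pos: [0.4697, -0.3108, 0.1721]
ee_rot: [-0.001, 0.999, 0.027, 0.035]
ft_force: [0.1, 0.2, -6.8]
gripper_width: 0.0189
finger_force: 88.5
```

```bash
python3 - <<'E'
from h import *
from scipy.spatial.transform import Rotation as R
r=read_state();print(r['ee_pos'],r['ee_rot'],r['ft_force'])
q=r['ee_rot'];M=R.from_quat([q[1],q[2],q[3],q[0]]);print(M.as_matrix().round(4))
y=np.radians(3);T=np.array([[np.cos(y),np.sin(y),0],[np.sin(y),-np.cos(y),0],[0,0,-1]])
print('turn',(R.from_matrix(T)*M.inv()).as_rotvec()/np.pi)
E
```

```text
[ 0.46970292 -0.31076697  0.17210968] [-0.00117396  0.99902857  0.02666158  0.03506718] [ 0.08867457  0.22577088 -6.79697488]
[[ 9.961e-01  5.340e-02  7.000e-02]
 [ 5.320e-02 -9.986e-01  4.200e-03]
 [ 7.010e-02 -5.000e-04 -9.975e-01]]
turn [-0.00133177  0.02230183 -0.00031897]
```

Request:
apply_moves --commands '[[[0,0,0,0,-0.0003,0.005,0],[0,0,0,-0.005,-0.0007,0.011,0],[0,0,-0.001,-0.015,-0.001,0.0165,0],[0,0,-0.0015,-0.026,-0.0013,0.0223,0],[0,0,-0.0015,-0.036,-0.0013,0.0223,0],[0,0,-0.0015,-0.044,-0.0013,0.0223,0],[0,0,-0.0015,-0.048,-0.0013,0.0223,0],[0,0,-0.0015,-0.048,-0.0013,0.0223,0]]]'

```text
time_s: 13.88
ee_pos: [0.4694, -0.3119, 0.1336]
ee_rot: [0.0, 1.0, 0.027, -0.0]
ft_force: [-0.3, -0.7, -7.1]
gripper_width: 0.0186
finger_force: 88.5
```

```bash
python3 - <<'E'
from h import *
s=snap('side','s6')['image']
b=cv2.resize(s[130:310,400:580],(600,600))
cv2.imwrite('pics/v6.png',b); r=read_state();print(r['ee_pos'],r['ee_rot'],r['ft_force'],r['wrist_torque'])
E
```

```text
[ 0.4696613  -0.31194876  0.13391537] [2.38796966e-04 9.99645997e-01 2.66049618e-02 9.01074651e-06] [-0.16963743 -1.0998155  -7.31329467] [-0.01670123  0.03539205  0.00302884]
```

View pics/v6.png

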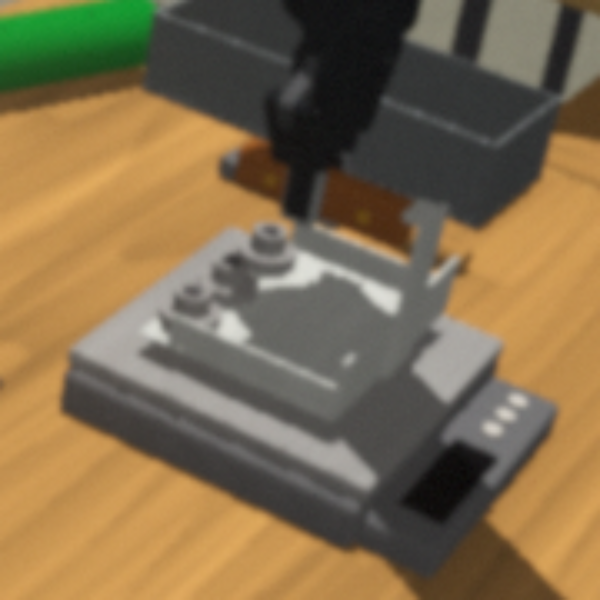

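The loaded scoop hovers level about 15 mm over the plate, with bosses at (270,247), (233,278) and (195,303). Lowering slowly.

Request:
apply_moves --commands '[[[0,0,0,-0.004,0,0,0],[0,0,0,-0.008,0,0,0],[0,0,0,-0.012,0,0,0],[0,0,0,-0.0145,0,0,0],[0,0,0,-0.0165,0,0,0],[0,0,0,-0.018,0,0,0],[0,0,0,-0.019,0,0,0],[0,0,0,-0.019,0,0,0],[0,0,0,-0.019,0,0,0]]]'

```text
time_s: 15.05
ee_pos: [0.4697, -0.3118, 0.1186]
ee_rot: [0.0, 1.0, 0.027, -0.0]
ft_force: [-0.7, 0.9, -7.1]
gripper_width: 0.0187
finger_force: 88.4
```

Not in contact yet, so continue down in 0.4 mm steps.

Request:
apply_moves --commands '[[[0,0,0,-0.0005,0,0,0],[0,0,0,-0.001,0,0,0],[0,0,0,-0.0015,0,0,0],[0,0,0,-0.0015,0,0,0]]]'

```text
time_s: 15.55
ee_pos: [0.47, -0.312, 0.1185]
ee_rot: [0.001, 1.0, 0.027, 0.0]
ft_force: [-2.5, 1.3, 4.2]
gripper_width: 0.0184
finger_force: 90.1
```

Seated. Relieve the slight press and release.

Request:
apply_moves --commands '[[[0,0,0,0.0005,0,0,0],[0,0,0,0.0005,0,0,0],[0.3,0,0,0.0005,0,0,0],[0.5,0,0,0.0005,0,0,0],[0.8,0,0,0.0005,0,0,0],[0.8,0,0,0.0005,0,0,0],[0.8,0,0,0.0005,0,0,0]]]'

```text
time_s: 16.42
ee_pos: [0.4697, -0.3118, 0.1177]
ee_rot: [0.0, 1.0, 0.027, -0.0]
ft_force: [-0.6, 0.6, 0.3]
gripper_width: 0.0683
finger_force: 0.0
```

Request:
apply_moves --commands '[[[0.8,0,0,0.03,0,0,0],[0.8,0,0,0.08,0,0,0],[0.8,0,0,0.14,0,0,0],[0.8,0,0,0.2,0,0,0],[0.8,0,0.08,0.2,0,0,0],[0.8,0,0.15,0.2,0,0,0],[0.8,0,0.22,0.2,0,0,0],[0.8,0,0.3,0.2,0,0,0],[0.8,0,0.3,0.2,0,0,0],[0.8,0,0.3,0.2,0,0,0]]]'

```text
time_s: 17.68
ee_pos: [0.4696, -0.0723, 0.2779]
ee_rot: [0.001, 1.0, 0.027, 0.0]
ft_force: [-0.1, -0.2, -0.4]
gripper_width: 0.0684
finger_force: 0.0
```

```bash
python3 - <<'E'
from h import *
s=snap('side','s7')['image'];t=snap('top','t7')['image']
a=cv2.resize(s[130:310,400:580],(400,400));b=cv2.resize(t[170:400,220:550],(400,279))
b=cv2.copyMakeBorder(b,0,121,0,0,cv2.BORDER_CONSTANT)
cv2.imwrite('pics/v7.png',np.hstack([a,b])); print(read_state()['ft_force'])
E
```

```text
[-0.14009393  0.32769577  0.46568921]
```

View pics/v7.png

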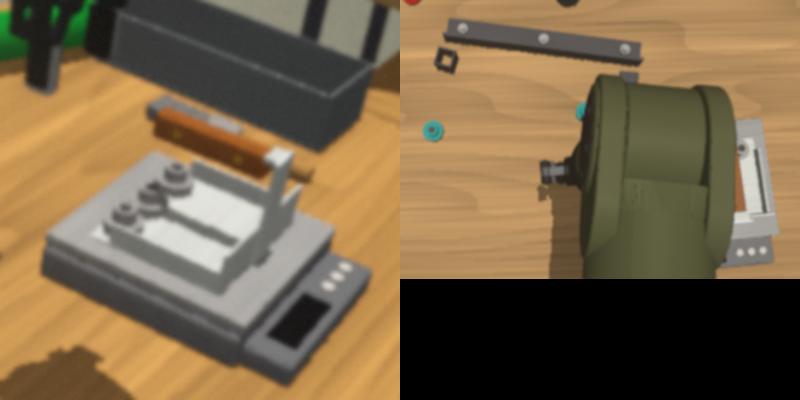

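The scoop stands level and centred on the plate with all three bosses in the pan, at (177,180), (152,200) and (125,217). The arm is clear, and the tube offcut is undisturbed. The plate offcut is partly hidden by the arm but sits where it was, and nothing went near it. Handing in.

```bash
python3 -c "
from rig import *
print(close_job())"
```

```text
the job is handed in; nothing more can be done
None
```

The job is handed in: the scoop is released, level and centred on the scale's plate with all three bosses in its pan, after about 18 s of the 61 s allowed.

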